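# Lock down a carved panel with a T-foot hold-down

## Robot

A 7-joint arm with a two-finger parallel gripper is mounted at the origin on the work surface. World frame = base frame: x ahead of the robot, y to its left, z up, the work surface at z = 0. Lengths are in m, angles in rad, forces in N, time in s.
With the tool pointing down it reaches from about 0.4 to 0.875 m from the base axis. Payload 6.5 kg.
Tool frame: the origin (TCP) lies where the fingers leave the gripper's body, on its centre line; the fingertips stand 64 mm ahead of it and the grasp point (between the pads) lies 45 mm ahead of it; z points along the fingers, y is the line along which they close (so a half turn about z gives the same grasp; the last joint's range is limited). The gripper opens to 88 mm and grips with 3 to 60 N. Pads are 18 mm wide; open, the fingers measure 123 mm over their backs; the gripper's body (75 mm by 187 mm) begins 45 mm behind the grasp point.
Start: joints at [-1.35, 0.536, -0.004, 1.538, 0.003, 1.067, -0.071], TCP at [0.184, 0.623, 0.303] pointing down, gripper open.
Joint ranges: [-2.7, 2.7], [-0.37, 2.16], [-1.27, 1.26], [0.24, 2.4], [-1.31, 4.45], [0.19, 1.91], [-2.76, 2.76]. Speed limits (rad/s): [2.39, 2.39, 3.14, 3.14, 3.14, 3.14, 3.14].

## Interface

Orientations are given as a unit quaternion [w, x, y, z].
In Python, from plant import env gives the robot as it stands. Calls block until the motion is done:
- env.move_ptp(position, orientation): joint-space move of the TCP to a pose.
- env.line_to(position, frame=None, vel=0.15): straight line of the TCP; frame=None keeps the orientation; vel is the mean speed in m/s.
- env.move_joints(angles): joint-space move.
- env.gripper_to(opening, newtons=None): opening from 0.0 (shut) to 1.0 (fully open); newtons is the grip in N (None keeps the last); returns when the fingers have stopped.
- env.pause(seconds).
- env.inverse_kinematics(position, orientation): joint angles nearest the present ones, or None.
- env.read_state(): the state.
- env.snapshot(name): name is "side" or "top" or "wrist"; returns a dict with "frame" (400x640x3 uint8, red, green, blue), "z_map" (400x640 float32, m along the optical axis (not along the pixel's ray), 0 where there is no reading), "fx", "fy", "cx", "cy" (pixels), "R" (3x3) and "t" (3): a world point X has camera coordinates R X + t; the wrist camera has in their place "tool_from_camera" (4x4, takes a point from camera to tool coordinates, whose origin is the TCP and whose axes are the flange's). Camera axes: x right, y down, z forward; pixel columns grow to the right and rows downward; lengths in m; the calibration is good to about 2 mm. A picture is of the moment at which its call begins: read the wrist's pose just before it.
A pose or a line that the arm cannot do raises env.Unreachable and nothing moves.
- env.sign_off(): hands the job in; it is judged then, once.
The state is a dict: "time_s": time; "joint_positions": joint angles; "dq": joint speeds; "joint_efforts": joint torques, N m; "tool_pos": TCP position; "tool_rot": TCP orientation; "force": force on the tool from outside, world axes, zero at the start; "moment": the same for the moment, N m; "width": opening from 0.0 (shut) to 1.0 (fully open); "gripper_force": force on a finger pad.
Only numpy, scipy, OpenCV 4.12 (cv2) and the standard library are available. Lean on these libraries where they do the work, as an engineer would, in place of code of your own. Each camera call takes 0.05 s, during which the arm holds its last target. There are 200 camera calls.

## Task

Hold the free edge of the carved panel down on the slotted plate: take the T-foot hold-down out of the wooden block, pass its foot down through the slot beside the middle of the panel until the collar sits on the plate, and with the collar kept down give it a quarter turn so that its arm lies square over the panel's edge. Then tug it straight up until the foot catches firmly under the slot, to be sure that it holds, and let it back down on its collar and let go. Do not shift the panel, and do not knock the jar, the mallet or the gouge about.

Things in the scene. Friction and masses are not known exactly. Their poses are not given: they have to be found in the camera images.
- hd_grip (a point): Centre of the black grip bar of the hold-down, a loose upright steel piece, 96 mm high in all, 0.2 to 0.4 kg. x: from its axis to the arm's end; z: up its axis. The bar is 58 (x) by 14 (y) by 26 (z) mm; take it across its 14 mm, fingertips not below 25 mm under this point (the arm). It starts upright in the block's bore, collar on the block's top, arm within 70 degrees of the block's x
- hd_collar (a point): Underside of the hold-down's round collar on its axis, 59 mm below hd_grip, same axes. Collar 44 mm across, 6 mm thick. Below it a 13 mm round shank and the T-foot: 28 (x, parallel to the arm) by 13 (y) by 9 mm thick, top 15 mm and bottom 24 mm below this point. So the foot enters the slot only with the arm along the slot
- hd_tip (a point): End of the hold-down's arm, 63 mm from the axis along x and 29 mm above the collar's underside. The steel arm is 22 mm wide, 24 to 34 mm above the collar's underside, from 16 mm behind the axis to this end, with a round cork pad under the end down to 22 mm
- slot (a point): Middle of the near slot's mouth, in the plate's top face (34 mm above the bench), beside the panel's middle. x: across the slot, to the panel; y: along the slot; z: up. Mouth 18 mm wide, lips 12 mm thick, below them an undercut 34 mm wide and 16 mm high, all along the plate. With the T-foot turned crosswise under the lips the hold-down has 3 mm of up-and-down play
- plate: Fixed aluminium plate 230 (x) by 280 (y) by 34 mm, origin under it, axes as slot; the near slot runs along y at x = -60 mm. A second, like slot at x = 86 mm carries the wooden cleat, 66 mm above the bench, that overlaps the panel's far edge; a low wooden stop stands at the panel's -y end
- panel_mid (a point): Centre of the top of the carved walnut panel, loose, 0.38 kg, 105 (x) by 220 (y) by 20 mm, flat raised border 26 mm wide. It lies on the plate (its top 54 mm above the bench), axes as slot, its near long edge parallel to the slot and 26 mm from the slot's middle line, its far edge under the cleat. The arm passes 2 mm above it when the collar is down
- block: Fixed hardwood block 80 (x) by 110 (y) by 40 mm high, origin under its centre; a bore 34 mm wide and 32 mm deep in the middle of its top; three 8 mm steel punches stand 17 mm out of it 44 mm to -y of the middle
- jar_mid (a point): Middle of a closed amber glass jar, 72 mm across, 85 mm high, standing on the bench
- mallet_mid (a point): Turned wooden carver's mallet standing head down on the bench, 78 mm across, 218 mm high; point on its axis 75 mm above the bench
- gouge_mid (a point): Middle of a gouge with an orange handle lying on the bench, 235 mm long along its x, 26 mm thick
Not all that is in view belongs to the job. There is more than one size of the part that bears hd_grip; the job needs the middle-sized.

How it is judged:
On the way, in this order (a step that is already met when the one before it is completed fails the run):
1. the foot has gone down through the slot, arm along the slot, collar within 1.5 mm of the plate (x of hd_collar in the frame of slot between -0.006 and 0.006 m and y of hd_collar in the frame of slot between -0.045 and 0.045 m and z of hd_collar in the frame of slot between -0.003 and 0.0015 m and angle between the x axis of hd_grip and the y axis of slot, either way round below 0.45 rad), for 0.1 s.
2. turned a quarter turn with the collar down: the foot lies across under the lips and the arm over the panel, within 0.25 rad (x of hd_collar in the frame of slot between -0.006 and 0.006 m and y of hd_collar in the frame of slot between -0.045 and 0.045 m and z of hd_collar in the frame of slot between -0.003 and 0.0015 m and angle between the x axis of hd_grip and the x axis of slot, either way round below 0.25 rad and x of hd_tip in the frame of slot above 0.045 m), for 0.1 s.
3. tugged up: the collar is more than 2 mm off the plate and the foot pulls against the lips with more than 3 N (x of hd_collar in the frame of slot between -0.006 and 0.006 m and y of hd_collar in the frame of slot between -0.045 and 0.045 m and angle between the x axis of hd_grip and the x axis of slot, either way round below 0.25 rad and x of hd_tip in the frame of slot above 0.045 m and z of hd_collar in the frame of slot above 0.002 m and contact force between holddown and plate above 3 N), for 0.1 s.
At the end, for the whole second after the job is handed in: hold-down at rest, upright in the slot: collar on the plate within 1.5 mm, within 6 mm of the slot's middle line and 45 mm of its middle, arm over the panel and square to the slot within 0.25 rad; panel within 10 mm, jar, mallet and gouge within 30 mm of where they were (all of step 2 and angle between hd_grip's own z axis and vertical below 0.1 rad and linear speed of holddown below 0.02 m/s and distance of panel_mid from where it was at the start of the episode below 0.01 m and distance of each of jar_mid, mallet_mid, gouge_mid from where it was at the start of the episode below 0.03 m); the robot touches nothing.
It fails at once if the panel is shifted by more than 10 mm (distance of panel_mid from where it was at the start of the episode above 0.01 m).
It fails at once if the jar is shifted by more than 30 mm (distance of jar_mid from where it was at the start of the episode above 0.03 m).
It fails at once if the mallet is shifted by more than 30 mm (distance of mallet_mid from where it was at the start of the episode above 0.03 m).
It fails at once if the gouge is shifted by more than 30 mm (distance of gouge_mid from where it was at the start of the episode above 0.03 m).
It also fails if it takes over 58 s, if anything falls off the work surface, if the arm or the gripper's body presses on something with over 40 N, if the wrist force passes 120 N, or if a joint passes its speed limit or range.

## Working session

There is one attempt and no reset: what is moved stays moved. The work goes in short steps, each a Python script; the robot and the scene stay as the last script left them, time stands still between calls to the robot, and variables do not carry over. Pictures are saved under pics/ and viewed, at most 10 in all, crops included, and the job is handed in when it is done.

```bash
ls; mkdir -p pics; cat > h.py <<'E'
import numpy as np, cv2
from plant import env
def snap(n,f):
    s=env.snapshot(n); np.savez(f'{n}_{f}.npz',**{k:v for k,v in s.items()})
    cv2.imwrite(f'pics/{n}_{f}.png',cv2.cvtColor(s['frame'],cv2.COLOR_RGB2BGR)); return s
E
python3 - <<'E'
from h import *
for n in('top','side'):
    s=snap(n,'0'); print(n,s['fx'],s['cx'],s['cy'],s['R'].tolist(),s['t'].tolist())
print(env.read_state())
E
```

```text
pics
top 382.37861727737095 318.07387232411986 203.6591785405724 [[0.0022660042123543818, -0.9999445391436775, 0.01028512817847806], [-0.9875350937648357, -0.0038563552768895826, -0.15735173054928658], [0.15738266679589114, -0.009800365335870791, -0.9874890627401888]] [0.0034640342597907427, 0.5541436311577864, 0.8343069721935719]
side 380.8093940469619 317.96114864101713 200.40536933573517 [[-0.9212555010385468, -0.3887108913264314, 0.013861629429010668], [-0.30664322396966276, 0.7039054451681354, -0.6406926388340517], [0.2392869302734841, -0.5944921927383576, -0.76767232448059]] [0.5246222131105055, 0.22159414868548852, 0.9689853742185621]
{'time_s': 0.1, 'joint_positions': array([-1.35018748,  0.53706479, -0.00445123,  1.53873546,  0.00260437,
        1.06729558, -0.07121384]), 'dq': array([ 0.00127724, -0.00124423,  0.00148484, -0.00238573, -0.00155939,
        0.00069362,  0.00150616]), 'joint_efforts': array([ 2.21387214e-03, -5.72072768e+01,  9.93698090e-01, -2.52227265e+01,
       -5.61831705e-02,  1.33615691e-02,  3.59103126e-05]), 'tool_pos': array([0.18375478, 0.62302899, 0.30195825]), 'tool_rot': array([-5.29947622e-05,  1.42878368e-01,  9.89739972e-01, -7.46815572e-04]), 'force': array([ 0.03421094,  0.18253534, -0.38936225]), 'moment': array([ 0.00446898,  0.02560492, -0.0063439 ]), 'gripper_force': 0.0, 'width': 1.0012778498282402}
```

View pics/top_0.png

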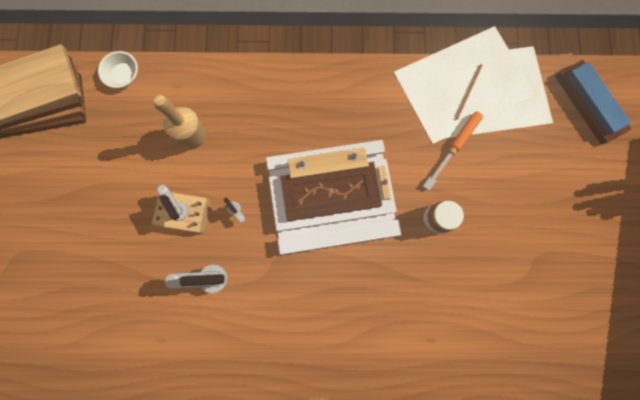

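View pics/side_0.png

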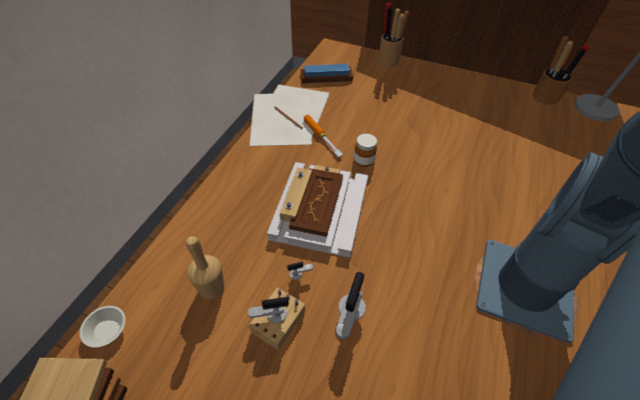

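Top view: the plate is around (332,200), with its near slot from (277,232) to (395,220). There are three hold-downs: one in the block at (173,205), a small loose one at (234,209) and a large standing one at (205,280). The middle-sized one described is the one in the block. Next I measure and check a close crop.

```bash
cat >> h.py <<'E'
def cloud(s,R=None,t=None):
    z=s['z_map'].astype(float); R=s['R'] if R is None else R; t=s['t'] if t is None else t
    v,u=np.mgrid[0:400,0:640]
    c=np.stack([(u-s['cx'])/s['fx']*z,(v-s['cy'])/s['fy']*z,z],-1)
    P=(c-t)@R; P[z==0]=np.nan; return P
def ray(s,uv,h):
    R,t=s['R'],s['t'];uv=np.atleast_2d(uv).astype(float)
    d=np.c_[(uv[:,0]-s['cx'])/s['fx'],(uv[:,1]-s['cy'])/s['fy'],np.ones(len(uv))]@R
    C=-R.T@t; return C+d*((h-C[2])/d[:,2])[:,None]
E
python3 - <<'E'
from h import *
s=np.load('top_0.npz'); f=s['frame']; P=cloud(s); hsv=cv2.cvtColor(f,cv2.COLOR_RGB2HSV)
def rect(m,n,h):
    m=m.astype(np.uint8); k,l,st,c=cv2.connectedComponentsWithStats(m)
    i=1+np.argmax(st[1:,4]); ys,xs=np.where(l==i)
    X=ray(s,np.c_[xs,ys],h); r=cv2.minAreaRect((X[:,:2]*1000).astype(np.float32)); print(n,st[i],r,'zmed',np.nanmedian(P[l==i][:,2]))
win=np.zeros((400,640),bool); win[130:260,255:410]=1
v=hsv[...,2];sa=hsv[...,1]
m=win&(v>140)&(sa<60)
m=cv2.morphologyEx(m.astype(np.uint8),cv2.MORPH_CLOSE,np.ones((25,25)))>0
rect(m&win,'plate',.034)
strip=win&(v>140)&(sa<60)&(np.mgrid[0:400,0:640][0]>215)
rect(strip,'near strip',.034)
rect(win&(v<110)&(sa>80)&(P[...,2]>.046)&(P[...,2]<.062),'panel',.054)
w2=np.zeros((400,640),bool); w2[180:240,145:215]=1
rect(w2&(P[...,2]>.032)&(P[...,2]<.048),'block',.04)
rect(w2&(P[...,2]>.095)&(v<90),'bar',.112)
rect(w2&(P[...,2]>.055),'hd',.074)
print(np.nanmax(P[w2][:,2]))
a=cv2.resize(f[180:240,145:215],None,fx=8,fy=8,interpolation=cv2.INTER_CUBIC)
b=cv2.resize(f[205:265,265:335],None,fx=4,fy=8,interpolation=cv2.INTER_CUBIC)
sd=np.load('side_0.npz')['frame'][275:355,235:315]
b=cv2.resize(sd,(240,480),interpolation=cv2.INTER_CUBIC)
cv2.imwrite('pics/c1.png',np.hstack([a,b])[...,::-1])
E
```

```text
plate [ 267  140  134  115 6276] ((575.0631713867188, -28.245864868164062), (231.51197814941406, 282.0419006347656), 9.208739280700684) zmed 0.03430412370358797
near strip [ 274  216  127   39 3500] ((502.74261474609375, -39.710693359375), (88.8952407836914, 283.08154296875), 8.233905792236328) zmed 0.03382198015180259
panel [ 282  164   98   57 2037] ((582.7322998046875, -23.49018096923828), (103.48353576660156, 213.34507751464844), 9.243334770202637) zmed 0.05415307814922186
block [ 152  192   56   40 1265] ((537.044677734375, 322.0651550292969), (112.91997528076172, 80.21931457519531), 81.16261291503906) zmed 0.04064427184075013
bar [160 196  19  24 182] ((535.0219116210938, 320.0771789550781), (58.61277770996094, 14.776313781738281), 33.20103454589844) zmed 0.11169509163424206
hd [158 185  25  35 447] ((553.1902465820312, 334.9444580078125), (85.949951171875, 29.420738220214844), 33.336753845214844) zmed 0.09490081471602241
0.11555273700477668
```

View pics/c1.png

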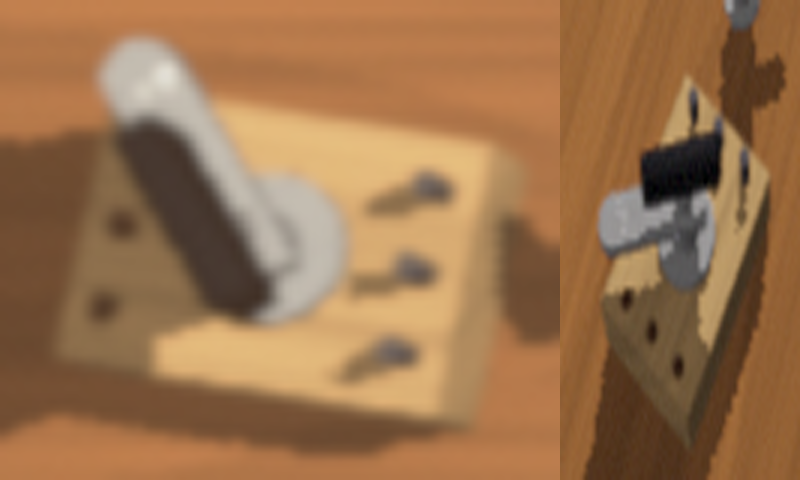

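The crop confirms the choice: the hold-down in the block has a 58.6 × 14.8 mm bar with its top at 0.112 m, and its arm points up-left (+x, +y, yaw about 33°). Next I check the IK options, then go above it and look.

```bash
cat >> h.py <<'E'
from scipy.spatial.transform import Rotation as Ro
def quat(yaw,flip=0): # yaw deg of hold-down x; tool z down, tool x along arm (flip: opposite)
    a=np.radians(yaw+180*flip); x=np.array([np.cos(a),np.sin(a),0]);z=np.array([0,0,-1.]);y=np.cross(z,x)
    return Ro.from_matrix(np.c_[x,y,z]).as_quat(scalar_first=True)
def toolT():
    st=env.read_state(); return Ro.from_quat(st['tool_rot'],scalar_first=True).as_matrix(),np.array(st['tool_pos'])
def wcloud(f):
    R,p=toolT(); s=snap('wrist',f); T=s['tool_from_camera']
    Rw=R@T[:3,:3]; tw=R@T[:3,3]+p   # world = Rw c + tw
    s=dict(s); s['R']=Rw.T; s['t']=-Rw.T@tw; np.savez(f'wrist_{f}.npz',**s); return s,cloud(s)
E
python3 - <<'E'
from h import *
s=np.load('top_0.npz'); P=cloud(s)
w=np.zeros((400,640),bool); w[90:150,145:210]=1
m=w&(P[...,2]>.03); print('mallet',np.nanmedian(P[m],0),np.nanmax(P[m][:,2]),np.nanmin(P[m],0))
w=np.zeros((400,640),bool); w[260:300,155:235]=1
print('big hd',np.nanmax(P[w][:,2]))
a=np.radians(9.2);X=np.array([np.cos(a),np.sin(a)]);Y=np.array([-X[1],X[0]])
L=np.stack([(P[...,:2]-[.575,-.0282])@X,(P[...,:2]-[.575,-.0282])@Y],-1)
m=(abs(L[...,1])<.1)&(L[...,0]>-.1)&(L[...,0]<-.045)&(P[...,2]<.026); print('slot x',np.nanmedian(L[m],0),m.sum())
for f in(0,1):
  for n,p,y in(('blk',(.535,.320,.25),33.2),('blk',(.535,.320,.146),33.2),('A',(.516,-.038,.24),99.2),('A',(.516,-.038,.138),99.2),('F',(.516,-.038,.138),9.2),('B',(.516,-.038,.138),-80.8)):
    q=env.inverse_kinematics(p,quat(y,f)); print(f,n,y,None if q is None else np.round(q,2))
E
```

```text
mallet [0.71713895 0.30229514 0.10696681] 0.2191960794346763 [0.68899458 0.27288254 0.03065288]
big hd 0.1423764093297528
slot x [-0.06672406  0.00059651] 623
0 blk 33.2 [-0.99  0.6   0.55  1.68 -0.37  0.96 -1.3 ]
0 blk 33.2 [-0.95  0.74  0.49  1.73 -0.47  0.78 -1.22]
0 A 99.2 [-0.5   0.45  0.62  1.97 -0.35  0.82  0.48]
0 A 99.2 [-0.31  0.6   0.39  2.01 -0.38  0.6   0.49]
0 F 9.2 [-0.44  0.64  0.55  2.02 -0.55  0.64 -0.93]
0 B -80.8 [-0.77  0.91  1.08  2.03 -1.07  0.92 -2.06]
1 blk 33.2 [-0.56  0.55 -0.08  1.65  0.05  0.94  1.5 ]
1 blk 33.2 [-0.54  0.69 -0.1   1.71  0.09  0.75  1.47]
1 A 99.2 [-0.8   0.65  1.1   1.98 -0.72  0.96 -2.32]
1 A 99.2 [-0.77  0.91  1.08  2.03 -1.07  0.92 -2.06]
1 F 9.2 [-0.16  0.57  0.19  2.   -0.18  0.58  1.88]
1 B -80.8 [-0.31  0.6   0.39  2.01 -0.38  0.6   0.49]
```

```bash
python3 - <<'E'
from h import *
env.move_ptp([.535,.320,.25],quat(33.2))
s,P=wcloud('g'); v=cv2.cvtColor(s['frame'],cv2.COLOR_RGB2HSV)[...,2]
near=np.hypot(P[...,0]-.535,P[...,1]-.32)<.05
m=near&(P[...,2]>.1)&(P[...,2]<.125)
X=P[m][:,:2]*1000; print(m.sum(),cv2.minAreaRect(X.astype(np.float32)),np.nanmedian(P[m][:,2]))
st=env.read_state(); print(st['time_s'],st['joint_positions'],st['tool_pos'])
E
```

```text
1129 ((536.9711303710938, 325.542236328125), (57.02557373046875, 13.907423973083496), 32.00553512573242) 0.11121367291408049
1.8583 [-0.99597428  0.60421478  0.55079668  1.68275213 -0.37230723  0.96087966
 -1.29637322] [0.5342977  0.32143418 0.24992628]
```

View pics/wrist_g.png

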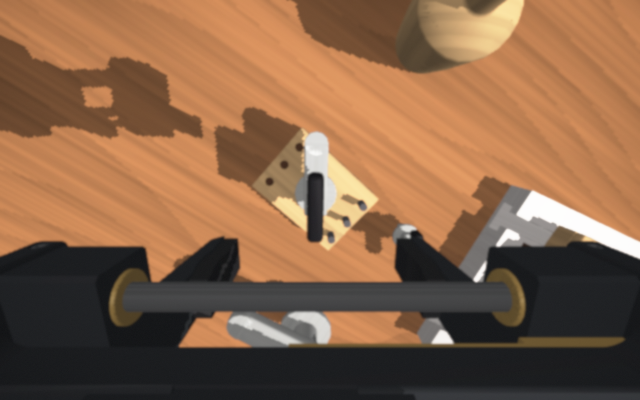

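Wrist view: the bar is at (315,207), between the fingers, and the arm tip is at (316,140). The mallet and the big hold-down are clear. Grasping now.

```bash
python3 - <<'E'
from h import *
q=quat(32.5); env.move_ptp([.536,.323,.25],q)
env.line_to([.536,.323,.146],vel=.08)
f0=env.read_state()['force']
env.gripper_to(0.0,25); env.pause(.2)
st=env.read_state(); print(st['width']*88,st['gripper_force'],st['force']-f0,st['moment'])
if 10<st['width']*88<20:
    env.line_to([.536,.323,.26],vel=.1)
    st=env.read_state(); print(st['width']*88,st['force']-f0,st['tool_pos'],st['time_s'])
    s,P=wcloud('h')
E
```

```text
13.78594290476288 24.905198325868696 [-0.0314635   0.48096802 -1.68986913] [ 0.09798407  0.21862157 -0.00290797]
13.57525721874802 [ 0.31053036 -0.27554088 -3.36294158] [0.5356046  0.32285696 0.25922773] 6.1583
```

View pics/wrist_h.png

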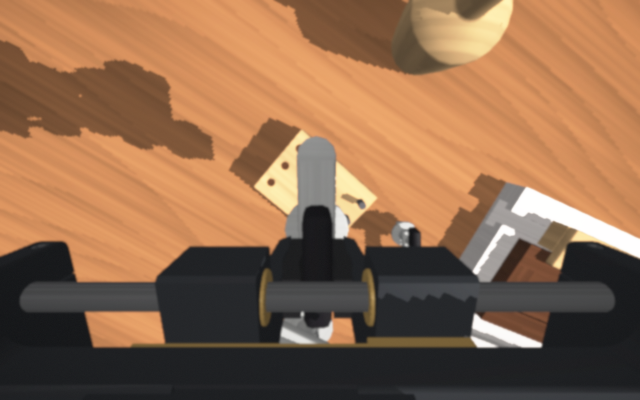

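Wrist view: the bar is held in the fingers, with the arm tip at (316,145) pointing straight ahead. Carrying it over the slot with the arm along it, then looking.

```bash
python3 - <<'E'
from h import *
env.move_ptp([.514,-.038,.26],quat(99.2)); env.line_to([.514,-.038,.215],vel=.1); env.pause(.2)
s,P=wcloud('s'); R,p=toolT()
T=(P-p)@R  # tool coords
m=(T[...,2]>.060)&(T[...,2]<.09)&(T[...,0]>.035)&(T[...,0]<.09)&(abs(T[...,1])<.03)
X=T[m]; print('arm tool: n',m.sum(),'xmax',np.nanpercentile(X[:,0],99),'y',np.nanpercentile(X[:,1],[2,50,98]),'z',np.nanmedian(X[:,2]))
print(cv2.minAreaRect((X[:,:2]*1000).astype(np.float32)))
# slot in tool coords: z profile by tool y at tool x bins
for x0 in(.08,.1,.12):
    b=(abs(T[...,0]-x0)<.01)&(abs(T[...,1])<.05)&(P[...,2]<.05)
    d=b&(P[...,2]<.024); print(x0,b.sum(),d.sum(),np.nanpercentile(T[b][:,1],[0,100]), np.nanpercentile(T[d][:,1],[2,50,98]) if d.sum() else '', np.nanmedian(P[b&~d][:,2]))
st=env.read_state();print(st['tool_pos'],st['time_s'])
E
```

```text
arm tool: n 1936 xmax 0.06298259453978933 y [-0.01033279  0.00014627  0.01021712] z 0.07233760068564227
((49.536094665527344, -0.21305274963378906), (21.94614601135254, 28.941648483276367), 89.39495086669922)
0.08 1880 398 [-0.04994458  0.04972468] [-0.01803902 -0.0090986  -0.00013583] 0.03378503033197497
0.1 1841 433 [-0.04996744  0.01761317] [-0.01805961 -0.00893759 -0.00011878] 0.033724187599755304
0.12 2545 459 [-0.04999194  0.04997871] [-1.82911412e-02 -8.78240823e-03 -9.92688470e-05] 0.033736033465868
[ 0.5143823  -0.03796816  0.2155708 ] 8.5083
```

View pics/wrist_s.png

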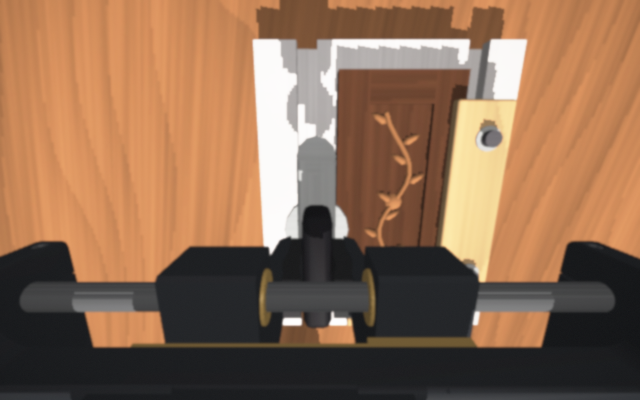

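```bash
python3 - <<'E'
from h import *
s=dict(np.load('wrist_s.npz')); P=cloud(s)
R=Ro.from_quat(quat(99.2),scalar_first=True).as_matrix(); T=(P-np.array([.5144,-.038,.2156]))@R
for x0 in(.09,.11,.13):
    b=(abs(T[...,0]-x0)<.003)
    e=np.arange(-.08,.06,.003); i=np.digitize(T[b][:,1],e)
    print(x0,[(int(round(1000*e[k-1])),int(round(1000*np.nanmedian(P[b][i==k][:,2])))) for k in range(1,len(e)) if (i==k).sum()])
print('cam in tool',s['tool_from_camera'][:3,3])
E
```

```text
0.09 [(-80, 0), (-77, 0), (-74, 0), (-71, -1), (-68, 0), (-65, -1), (-62, 0), (-56, 34), (-53, 34), (-50, 34), (-47, 34), (-44, 34), (-41, 34), (-38, 33), (-35, 34), (-32, 34), (-29, 34), (-26, 33), (-23, 34), (-20, 33), (-17, 6), (-14, 6), (-11, 6), (-8, 6), (-5, 6), (-2, 6), (1, 34), (4, 34), (7, 34), (10, 34), (13, 34), (16, 37), (19, 54), (22, 54), (25, 54), (28, 54), (31, 54), (34, 54), (37, 54), (40, 54), (43, 53), (46, 53), (49, 53), (52, 53), (55, 54)]
0.11 [(-80, 0), (-77, 0), (-74, 0), (-71, 0), (-68, 0), (-65, 0), (-62, -1), (-53, 34), (-50, 34), (-47, 33), (-44, 34), (-41, 33), (-38, 34), (-35, 34), (-32, 34), (-29, 34), (-26, 34), (-23, 34), (-20, 33), (-17, 6), (-14, 6), (-11, 6), (-8, 6), (-5, 6), (-2, 6), (1, 34), (4, 33), (7, 34), (10, 34), (13, 34), (16, 45), (19, 53), (22, 54), (25, 53), (28, 54), (31, 54), (34, 54), (37, 54), (40, 54), (43, 54), (46, 54), (49, 53), (52, 54), (55, 54)]
0.13 [(-80, 0), (-77, 0), (-74, 0), (-71, -1), (-68, 0), (-65, 0), (-62, 0), (-56, 34), (-53, 34), (-50, 34), (-47, 34), (-44, 34), (-41, 33), (-38, 34), (-35, 34), (-32, 33), (-29, 34), (-26, 34), (-23, 34), (-20, 33), (-17, 6), (-14, 5), (-11, 6), (-8, 6), (-5, 5), (-2, 6), (1, 34), (4, 34), (7, 33), (10, 34), (13, 34), (16, 34), (19, 34), (22, 34), (25, 34), (28, 34), (31, 34), (34, 34), (37, 34), (40, 34), (43, 34), (46, 34), (49, 34), (52, 34), (55, 34)]
cam in tool [ 0.0667342   0.00047964 -0.08165556]
```

Slot middle is 9.2 mm toward −x of the tool. The 18 mm mouth and the panel edge 26 mm away both agree. Correcting and lowering with force checks.

```bash
python3 - <<'E'
from h import *
a=np.radians(98.9); ty=np.array([np.sin(a),-np.cos(a)]); xy=np.array([.5144,-.0380])-.0093*ty; print(xy)
env.line_to([*xy,.2],quat(98.9),vel=.08); env.line_to([*xy,.168],vel=.06); env.pause(.2)
f0=env.read_state()['force']; print(env.read_state()['tool_pos'],f0)
for z in np.arange(.164,.1365,-.002):
    env.line_to([*xy,z],vel=.03); st=env.read_state(); d=st['force']-f0
    print(round(z,3),st['tool_pos'].round(4),d.round(1))
    if abs(d).max()>7: break
print(st['time_s'],st['moment'])
E
```

```text
[ 0.50521197 -0.03943881]
[ 0.50545594 -0.03945582  0.16833174] [ 0.56903041 -1.51413048 -2.41021811]
0.164 [ 0.5051 -0.0394  0.1638] [-0.1  1.8  0.1]
0.162 [ 0.5051 -0.0394  0.1619] [-1.   1.2  0.9]
0.16 [ 0.5051 -0.0395  0.1599] [-0.5  0.8 -1. ]
0.158 [ 0.5051 -0.0395  0.1579] [-1.4  1.1 -0.3]
0.156 [ 0.5051 -0.0394  0.1559] [-0.2  2.1  1. ]
0.154 [ 0.5051 -0.0394  0.1539] [-0.3  1.1 -0.2]
0.152 [ 0.5051 -0.0394  0.1519] [ 0.1  2.4 -0.3]
0.15 [ 0.5051 -0.0394  0.1499] [-0.7  2.3  0.9]
0.148 [ 0.5051 -0.0394  0.1479] [-1.2  2.  -1. ]
0.146 [ 0.5051 -0.0394  0.1459] [-0.7  1.5 -0.2]
0.144 [ 0.5051 -0.0394  0.1439] [-0.6  1.8 -0.2]
0.142 [ 0.5051 -0.0394  0.1419] [-0.6  2.1 -0.3]
0.14 [ 0.5052 -0.0395  0.1399] [-1.8  1.5  0.9]
0.138 [ 0.5049 -0.0399  0.1389] [-5.6  1.1 15.9]
13.2917 [-0.23952744  1.12192351 -0.0030914 ]
```

Foot is through and the collar is seated (contact at TCP z ≈ 0.139). Turning in small steps under light down-pressure.

```bash
python3 - <<'E'
from h import *
xy=[.5052,-.0394]; f0=np.array([.5,0.,-2.6])
env.line_to([*xy,.1385],vel=.03); env.pause(.3)
for y in np.arange(98.9-9,8.5,-9):
    env.move_ptp([*xy,.1385],quat(y)); st=env.read_state(); d=st['force']-f0
    print(round(y,1),st['tool_pos'].round(4),d.round(1),st['moment'].round(2),round(st['time_s'],2))
    if abs(d).max()>35: print('STOP');break
env.pause(.3)
s,P=wcloud('t'); R,p=toolT(); T=(P-p)@R
m=(T[...,2]>.060)&(T[...,2]<.09)&(T[...,0]>.035)&(T[...,0]<.09)&(abs(T[...,1])<.03)
X=T[m]; print(cv2.minAreaRect((X[:,:2]*1000).astype(np.float32)),np.nanmedian(X[:,2]),np.nanmedian(P[m][:,2]),env.read_state()['width']*88)
E
```

```text
89.9 [ 0.5057 -0.0395  0.139 ] [-1.6 -0.2  8.5] [-0.14  0.39 -0.05] 14.09
80.9 [ 0.5058 -0.0395  0.139 ] [-0.9 -0.8  7.8] [-0.19  0.3  -0.1 ] 14.34
71.9 [ 0.5059 -0.0394  0.139 ] [-2.2 -0.6  6.7] [-0.08  0.23  0.  ] 14.59
62.9 [ 0.5059 -0.0394  0.139 ] [-0.4 -0.9  7.7] [-0.1   0.24 -0.07] 14.84
53.9 [ 0.5059 -0.0394  0.139 ] [-1.4  0.   7.9] [-0.07  0.33  0.01] 15.09
44.9 [ 0.5059 -0.0394  0.139 ] [-0.6  0.7  7.9] [-0.01  0.31 -0.08] 15.34
35.9 [ 0.5059 -0.0393  0.139 ] [-1.1 -0.2  9.6] [-0.02  0.33  0.  ] 15.59
26.9 [ 0.5059 -0.0393  0.139 ] [-1.2 -0.3  8.2] [-0.05  0.37 -0.03] 15.84
17.9 [ 0.5059 -0.0393  0.139 ] [-0.8  0.4  8.3] [ 0.02  0.31 -0.03] 16.09
8.9 [ 0.5059 -0.0393  0.139 ] [-1.5 -0.9  9.1] [ 0.03  0.31 -0.06] 16.34
((62.499732971191406, -0.02326202392578125), (54.99171829223633, 59.911869049072266), 0.006716364063322544) 0.08581833903123706 0.05323150570588784 13.221713638075595
```

View pics/wrist_t.png

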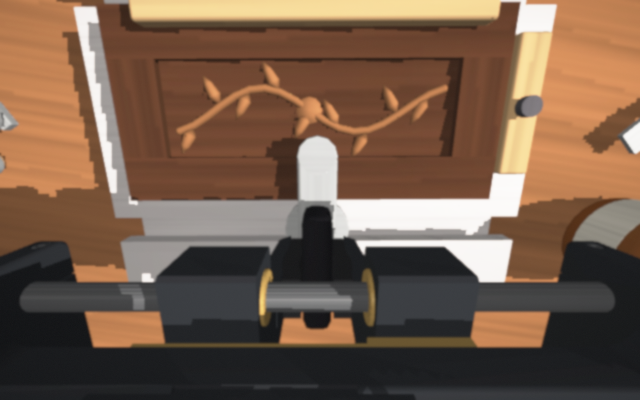

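Wrist view: the arm tip at (317,145) lies square over the panel's middle and the collar is at the slot. Now the tug.

```bash
python3 - <<'E'
from h import *
env.gripper_to(0.0,45); env.pause(.1)
xy=env.read_state()['tool_pos'][:2]
env.line_to([*xy,.1392],vel=.02); env.pause(.1)
for z in np.arange(.1402,.148,.0005):
    env.line_to([*xy,z],vel=.02); env.pause(.05); st=env.read_state(); fz=st['force'][2]+2.6
    print(round(z,4),st['tool_pos'].round(4),round(fz,1))
    if fz<-14: break
env.pause(.4); st=env.read_state(); print(st['tool_pos'],st['force'],st['time_s'])
E
```

```text
0.1402 [ 0.5058 -0.0393  0.1401] -0.8
0.1407 [ 0.5059 -0.0394  0.1407] 0.9
0.1412 [ 0.5059 -0.0394  0.1412] 0.6
0.1417 [ 0.506  -0.0393  0.1417] -0.2
0.1422 [ 0.5058 -0.0393  0.142 ] -2.1
0.1427 [ 0.5056 -0.0392  0.1421] -13.7
0.1432 [ 0.5055 -0.0391  0.1422] -22.3
[ 0.50548852 -0.03909669  0.14220997] [  3.99936298  -0.63613302 -25.24293437] 19.8583
```

It caught after 3 mm at about 22 N. Letting it down and releasing.

```bash
python3 - <<'E'
from h import *
xy=[.5057,-.0393]
env.line_to([*xy,.141],vel=.03); env.line_to([*xy,.1388],vel=.03); env.pause(.2)
st=env.read_state(); print(st['tool_pos'],st['force'])
env.gripper_to(.6); env.pause(.2)
env.line_to([*xy,.25],vel=.12); env.pause(.2)
s,P=wcloud('e'); st=env.read_state(); print(st['time_s'],st['width'],st['force'])
a=np.radians(8.9); X=np.array([np.cos(a),np.sin(a)]); Y=np.array([-X[1],X[0]])
L=P.copy(); d=P[...,:2]-np.array([.5057,-.0393]); L[...,0]=d@X; L[...,1]=d@Y
n=np.hypot(L[...,0],L[...,1])<.08
for lo,hi,k in((.097,.115,'bar'),(.061,.075,'arm')):
    m=n&(P[...,2]>lo)&(P[...,2]<hi); print(k,m.sum(),cv2.minAreaRect((L[m][:,:2]*1000).astype(np.float32)),np.nanmedian(P[m][:,2]))
E
```

```text
[ 0.50586778 -0.03937017  0.13902301] [-0.34536036  0.25277001 -1.03144568]
22.8083 0.6014539714487726 [0.13935747 0.52621449 0.83784909]
bar 1038 ((2.5921897888183594, 0.5773353576660156), (56.842315673828125, 13.088516235351562), 0.34402763843536377) 0.10520798767212781
arm 1157 ((25.65985107421875, 0.4503803253173828), (22.027189254760742, 78.14232635498047), 89.28889465332031) 0.06764898858724552
```

View pics/wrist_e.png

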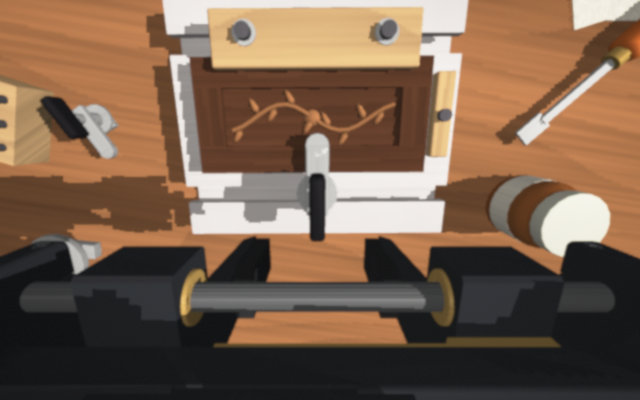

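The wrist view shows the hold-down upright in the slot at (317,190), with its arm square over the panel edge. Bar top is 0.105 m and arm top 0.068 m, which match a collar seated on the plate. The gripper is clear.

```bash
python3 -c "
from plant import env
print(env.sign_off())"
```

```text
the job is handed in; nothing more can be done
None
```

The job is handed in but the verdict was not shown: the hold-down is seated in the slot with its arm square over the panel's edge, it held a tug of about 22 N, and the gripper was clear of it after about 23 s.

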